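# Lock the filter cartridge into the fume extractor and set its fan

### The job

Put the filter cartridge into the round collar on top of the fume extractor: feel for the slots, push it in against the spring, turn it clockwise a quarter turn to the stop, and let it spring back so that it is locked. Only then slide the fan slider to the long mark on its scale. Leave the other things on the desk where they are.

Things in the scene. Friction and masses are not known exactly. Their poses are not given: they have to be found in the camera images.
- cartridge: Filter cartridge, 0.10 to 0.21 kg: grey upright canister, 52 mm across, 60 mm tall (lowest 9 mm taper down to 42 mm across), with a bar grip on top, 50 mm long along x, 14 mm thick along y, from 59 to 86 mm above the underside. Origin: centre of the underside; z up. A half turn about z gives the same shape.
- pins (a point): Point on the cartridge's axis, 16 mm above its underside: centre line of the two round steel cross pins, 8 mm in diameter, that stick out along its +x and -x, in line with the bar grip, their ends 32.5 mm from the axis. Axes as the cartridge's.
- housing: Fume extractor housing, fixed: grey box 200 mm (x) by 300 mm (y) by 60 mm tall. Origin: centre of its underside, on the desk; x points to its rear (away from the robot), y to its left. On its deck stand the aluminium bayonet collar (axis at x 0, y +60 mm) and the fan slider (track at y -85 mm).
- mouth (a point): Centre of the bayonet collar's mouth, level with its rim, 100 mm above the desk; axes as the housing's. Upright tube, 82 mm across, 40 mm tall. Its lip leaves a 56 mm hole with two opposite pin slots 12.5 mm wide, in one line that points along the housing's x axis or up to 0.3 rad to either side: it differs each time, no reading gives it; see or feel it.
- seat (a point): Where the cartridge's underside must end, locked: on the collar's axis, 24 mm below the rim. Pins resting on the lip hold it 12 mm below the rim; at the slots it drops. From 16 mm it pushes a spring plate (0.6 N/mm, no preload; hard stop at 35 mm). From 29.5 mm (8 N) it turns, only clockwise from above, 90 degrees to a stop; let go, it rises into notches.
- fan (a joint): Fan slider, 0 to 0.09 m; 0 is the end nearest the robot and it grows towards the housing's rear (+x). It stays where it is left and resists with about 1.5 N. The long mark is at 0.060.
- fan_top (a point): Centre of the top of the slider's black grip, 114.5 mm above the desk; axes: y along the track towards the housing's rear. The grip is 20 mm along the track, 28 mm across it and 40 mm tall; it stands on an aluminium track 14 mm high and 40 mm wide.
- mark (a point): Where fan_top must come: above the track, level with the long white mark of the scale beside it (short marks stand every 15 mm); axes as the housing's.
- mug: White mug, 76 mm across, 90 mm tall; origin at the centre of its underside. Leave alone.
- spool: Black wire spool, 56 mm across, 40 mm tall, standing on its flange; origin at the centre of its underside. Leave alone.
- screwdriver: Screwdriver with a green handle, lying on the desk; origin at the underside of its middle. Leave alone.
- jar: Clear jar with a white lid, 56 mm across, 70 mm tall; origin at the centre of its underside. Leave alone.
Mind the look-alikes: they are no part of the job. What is shaped like the cartridge but turquoise is not meant.

How it is judged:
By the outcome, as a careful person would: the job done as asked, in the order asked, and still so for the second after the job is handed in, with the robot touching nothing.
It also fails if it takes over 72 s, if anything falls off the work surface, if the arm or the gripper's body presses on something with over 40 N, if the wrist force passes 120 N, or if a joint passes its speed limit or range.

### The arm

A 6-joint arm with a two-finger parallel gripper is mounted at the origin on the work surface. World frame = base frame: x ahead of the robot, y to its left, z up, the work surface at z = 0. Lengths are in mm, angles in rad, forces in N, time in s.
With the tool pointing down it reaches from about 300 to 775 mm from the base axis. Payload 14.6 kg.
Tool frame: the origin (TCP) lies midway between the tips of the shut fingers; the grasp point (between the pads) lies 19 mm behind it; z points along the fingers, y is the direction in which the jaws open and shut (so a half turn about z gives the same grasp; the last joint's range is limited). The gripper opens to 94 mm and grips with 3 to 60 N. Pads are 16 mm wide; open, the fingers measure 119 mm over their backs; the gripper's body (75 mm by 177 mm) begins 78 mm behind the grasp point.
Start: joints at [1.276, 0.3, 1.521, -0, 1.321, -0.067], TCP at [124.207, 535.781, 205.446] pointing down, gripper open.
Joint ranges: [-3.03, 3.03], [-0.79, 2.21], [0.23, 2.52], [-1.04, 4.18], [0, 3.07], [-2.55, 2.55]. Speed limits (rad/s): [2.22, 2.22, 2.57, 3.14, 3.14, 3.14].

### API

Orientations are given as [roll, pitch, yaw] about the fixed x, y, z axes, in that order (R = Rz(yaw) Ry(pitch) Rx(roll)).
In Python, from cell import manip, camera gives the robot as it stands. The module is installed in compiled form; this text tells all that it offers.
- The arm moves only by the tool jog_arm, never from a script. Its argument "commands" is a list of rows, each a list of 7 numbers: the shift along the world's x, y, z in units of 1 m (1.0 is 1 m), then the turn, a rotation vector about the world's x, y, z in units of 120 degrees (1.0 is 120 degrees), then the opening, from 0 (shut) to 1 (fully open). In form: [[x, y, z, ax, ay, az, grip], ...]. A call has exactly 10 rows; each row is the pose to reach, as a shift and turn from the pose commanded when the call began; what a row does not reach only later rows make up. A row lasts 1/8 s, in which the tool goes at most 62.5 mm and 10.7 degrees, less where a joint would pass 70% of its speed; a pose out of reach is approached as far as the arm can. A call with a number of a shift or a turn outside -1 to 1 is refused whole. A call with a gripper value outside its range is refused whole. The fingers move at their own pace and stop on an object; "grip_force" is the grip in N (left out, the last holds). Time passes only in rows, so rows that repeat a pose let the fingers close, or fill a call up. It gives the time, the measured TCP pose, the force and the opening at its end, in the units of the state.
- manip.read_state(): the state, without advancing time (a new reading comes with each control period).
- camera(name): name is "side" or "top"; returns a dict with "pixels" (480x640x3 uint8, blue, green, red), "vertical_fov" (degrees; the focal length in pixels is half the picture's height over the tangent of half this angle, whatever the lens; pixels are square), "cx", "cy" (the principal point, pixels), "rvec" (rotation vector, rad) and "tvec" (3), from world to camera coordinates, as OpenCV has them. Camera axes: x right, y down, z forward; pixel columns grow to the right and rows downward; lengths in mm; the calibration is good to about 2 mm. A picture is of the moment at which its call begins. There is no depth.
- manip.sign_off(): hands the job in, once; it reports no verdict.
The state is a dict: "clock": time; "joints": joint angles; "qd": joint speeds; "effort": joint torques, N m; "eef_pos": TCP position; "eef_rot": TCP orientation; "wrist_force": force on the tool from outside, world axes, zero at the start; "moment": the same for the moment, N m; "finger_gap": finger opening in mm.
Only numpy, scipy, OpenCV 4.12 (cv2) and the standard library are available. Lean on these libraries where they do the work, as an engineer would, in place of code of your own. Each camera call takes 0.05 s, during which the arm holds its last target.

## Working session

There is one attempt and no reset: what is moved stays moved. The work goes in short steps, Python scripts to look and compute and a tool call to move; the robot and the scene stay as the last step left them, time stands still between calls to the robot, and variables do not carry over. Pictures are saved under pics/ and viewed, and the job is handed in when it is done.

Besides the shell and the picture viewer there is one more tool, called after "Emit:" as name([rows], argument=value, ...), one row to a line, values as JSON. jog_arm: Moves the arm, as the interface text tells. Its arguments: {"type":"object","properties":{"commands":{"type":"array","items":{"type":"array","items":{"type":"number"}}},"grip_force":{"type":"number"}},"required":["commands"]}

```bash
mkdir -p pics; cat > h.py <<'E'
import numpy as np, cv2
from cell import manip, camera
def snap(n,tag):
    c=camera(n); cv2.imwrite(f'pics/{tag}.png',c['pixels']); np.save(f'pics/{tag}.npy',c,allow_pickle=True); return c
def load(tag): return np.load(f'pics/{tag}.npy',allow_pickle=True).item()
def K(c):
    f=240/np.tan(np.radians(c['vertical_fov'])/2); return np.array([[f,0,c['cx']],[0,f,c['cy']],[0,0,1.]])
def ray(c,u,v):
    R=cv2.Rodrigues(np.array(c['rvec'],float))[0]; t=np.array(c['tvec'],float).ravel()
    return -R.T@t, R.T@np.linalg.solve(K(c),[u,v,1.])
def onz(c,u,v,z):
    o,d=ray(c,u,v); return o+d*(z-o[2])/d[2]
def proj(c,p):
    return cv2.projectPoints(np.array(p,float).reshape(-1,1,3),np.array(c['rvec'],float),np.array(c['tvec'],float),K(c),None)[0].reshape(-1,2)
E
python3 - <<'E'
from h import *
for n in('top','side'):
    c=snap(n,n+'0'); print(n,c['vertical_fov'],c['cx'],c['cy'],ray(c,320,240))
print(manip.read_state())
E
```

```text
top 47.387737530718006 313.5749897846044 233.7206430468018 (array([ 519.85243983,  -26.50705593, 1234.14654611]), array([ 0.05174616,  0.00256293, -0.99879208]))
side 44.460895287057134 313.62514241036746 251.45155843104533 (array([461.22712089, 901.52486145, 910.612553  ]), array([ 0.07847485, -0.76156849, -0.6437028 ]))
{'clock': 0.1, 'joints': array([ 1.27642191e+00,  3.00375864e-01,  1.52151148e+00,  6.21607783e-06,
        1.32066439e+00, -6.65976312e-02]), 'qd': array([-0.00099135, -0.00147824, -0.00099492,  0.00015958, -0.00095641,
        0.00105703]), 'effort': array([ 1.18438802e-03, -5.32654703e+01, -3.53285944e+01,  7.09829642e-02,
        2.34662258e-02, -7.00404053e-05]), 'eef_pos': array([124.13201974, 535.58043066, 204.96800557]), 'eef_rot': array([-3.14063610e+00, -6.98329078e-05,  2.91381429e+00]), 'wrist_force': array([-1.4704909 ,  0.26767416, -0.71148882]), 'moment': array([-0.00867984,  0.02999606,  0.00144535]), 'finger_gap': 94.33669555648204}
```

View pics/top0.png

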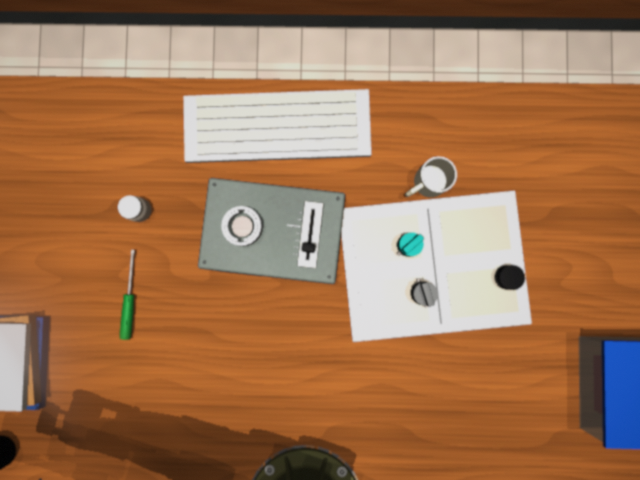

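View pics/side0.png

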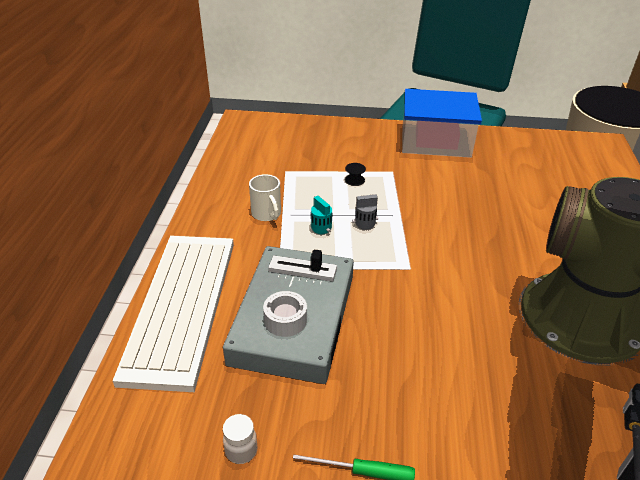

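Top view: the grey canister is at (424,293) and the turquoise look-alike at (411,243). The collar is at (241,226), and the slider grip at (308,247) with the long mark near (292,226). The mug is at (437,176), the spool at (510,277), the jar at (133,208) and the screwdriver at (127,310). The grey canister fits the description; I'll confirm it in an enlarged crop.

```bash
python3 - <<'E'
from h import *
t=load('top0')['pixels'];s=load('side0')['pixels']
def cr(im,x,y,w,h,k): return cv2.resize(im[y:y+h,x:x+w],None,fx=k,fy=k,interpolation=cv2.INTER_CUBIC)
a=np.hstack([cr(t,195,170,155,120,2.5),cr(t,385,220,155,120,2.5)])
b=np.hstack([cr(s,220,240,140,110,2.8),cr(s,290,180,140,110,2.8)])
a=cv2.resize(a,(780,300)); b=cv2.resize(b,(780,300))
cv2.imwrite('pics/crop0.png',np.vstack([a,b]))
E
```

```text
(no output)
```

View pics/crop0.png

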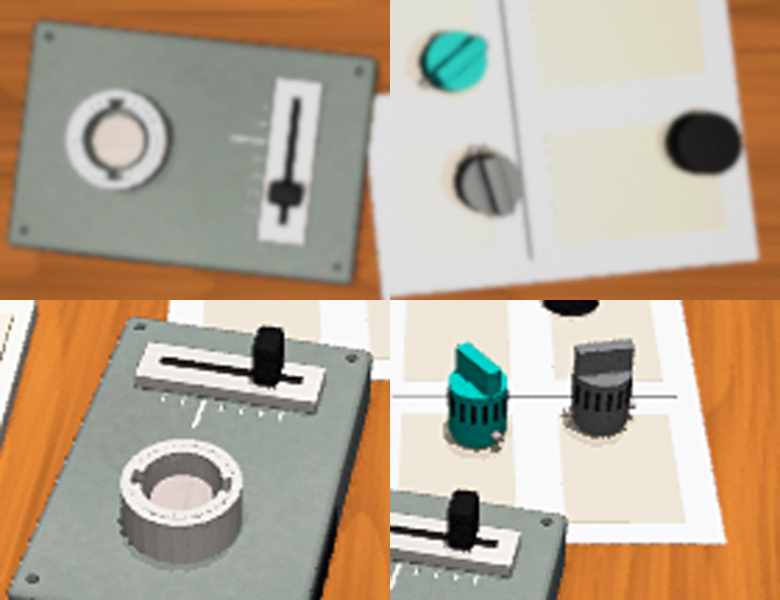

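The crop confirms it: the grey one with the bar grip (top view (424,293)) is the cartridge, and the turquoise one is not meant. Slots show on the collar roughly along image-vertical. Now I'll measure.

```bash
python3 - <<'E'
from h import *
c=load('top0');im=c['pixels'];hsv=cv2.cvtColor(im,cv2.COLOR_BGR2HSV).astype(int)
b,g,r=[im[...,i].astype(int) for i in range(3)]
# housing
m=((abs(r-b)<40)&(g>=r-2)&(g>60)&(g<150)).astype(np.uint8)
m[:, :190]=0;m[:,350:]=0;m[:170]=0;m[290:]=0
m=cv2.morphologyEx(m,cv2.MORPH_CLOSE,np.ones((5,5)));m=cv2.morphologyEx(m,cv2.MORPH_OPEN,np.ones((3,3)))
cs=cv2.findContours(m,0,2)[0];k=max(cs,key=cv2.contourArea);rect=cv2.minAreaRect(k);bp=cv2.boxPoints(rect)
P=np.array([onz(c,*p,60)[:2] for p in bp]);print('housing',rect,P.round(1).tolist(),P.mean(0),[np.linalg.norm(P[i]-P[i-1]).round(1) for i in range(4)])
for i in range(4):
    d=P[i]-P[i-1];print(np.degrees(np.arctan2(d[1],d[0])).round(2))
# collar white ring
w=((im.min(2)>170)).astype(np.uint8)
for c_ in cv2.findContours(w,0,2)[0]:
    if cv2.contourArea(c_)>300:
        (x,y),(A,B),an=cv2.minAreaRect(c_); print('white',round(x),round(y),A.round(1),B.round(1),an)
        if 225<x<260 and 210<y<240:
            e=cv2.fitEllipse(c_);print('ell',e,onz(c,*e[0],100))
# gray cartridge dark/gray
s=load('side0')
# slots: print enlarged polar intensities around collar centre on z=100 plane
E
python3 - <<'E'
from h import *
for n,(x,y,w,h,k) in {'top':(205,190,72,72,8),'side':(255,280,62,62,8)}.items():
    im=load(n+'0')['pixels'];cv2.imwrite(f'pics/col_{n}.png',cv2.resize(im[y:y+h,x:x+w],None,fx=k,fy=k,interpolation=cv2.INTER_CUBIC))
im=load('top0')['pixels'];x,y,w,h,k=395,265,60,60,8
cv2.imwrite('pics/cart_top.png',cv2.resize(im[y:y+h,x:x+w],None,fx=k,fy=k,interpolation=cv2.INTER_CUBIC))
im=load('side0')['pixels'];x,y,w,h,k=340,180,60,60,8
cv2.imwrite('pics/cart_side.png',cv2.resize(im[y:y+h,x:x+w],None,fx=k,fy=k,interpolation=cv2.INTER_CUBIC))
E
```

```text
housing ((271.82342529296875, 229.52044677734375), (136.79774475097656, 89.80449676513672), 7.4314093589782715) [[521.8, 237.3], [715.2, 218.2], [681.5, -76.7], [489.4, -54.7]] [601.96273111  81.03365655] [np.float64(293.8), np.float64(194.4), np.float64(296.8), np.float64(193.3)]
83.67
-5.65
-96.53
173.48Traceback (most recent call last):
  File "<stdin>", line 16, in <module>
AttributeError: 'float' object has no attribute 'round'
```

View pics/col_top.png

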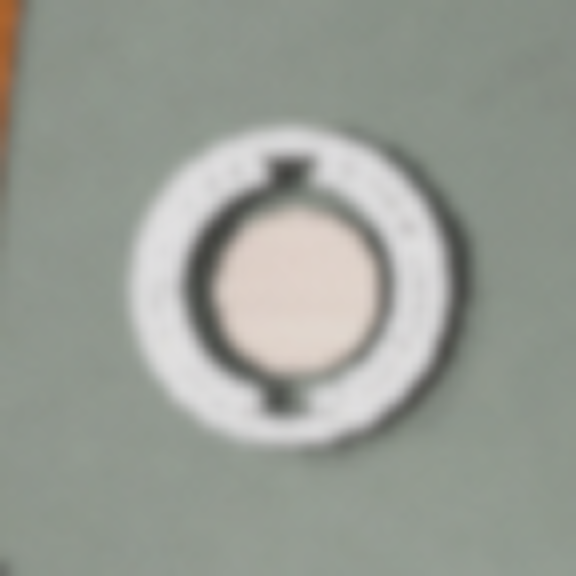

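View pics/col_side.png

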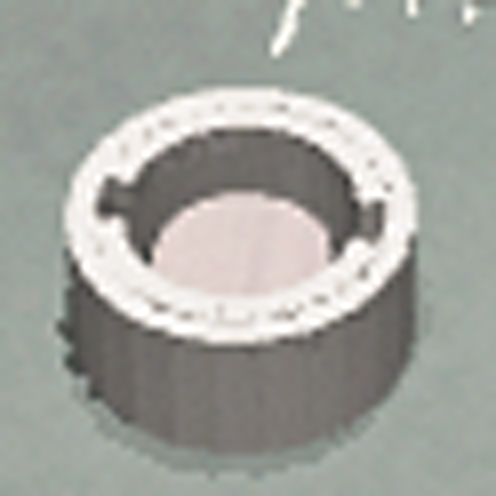

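View pics/cart_top.png

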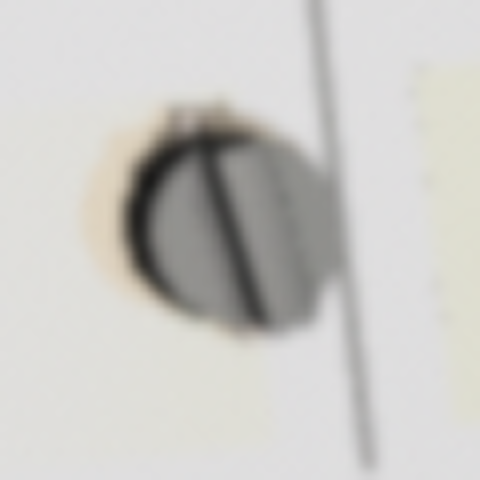

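View pics/cart_side.png

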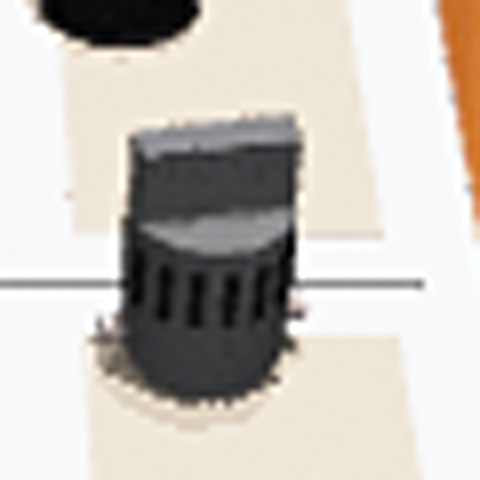

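```bash
python3 - <<'E'
from h import *
t=load('top0');s=load('side0')
def P(c,x0,y0,uv,z): return onz(c,x0+(uv[0]+.5)/8-.5,y0+(uv[1]+.5)/8-.5,z)[:2]
def an(d): return np.degrees(np.arctan2(d[1],d[0])).round(1)
for n,c,x0,y0,a,b in(('top',t,205,190,(288,170),(282,400)),('side',s,255,280,(113,198),(372,217))):
    A,B=P(c,x0,y0,a,100),P(c,x0,y0,b,100);print('slots',n,A,B,(A+B)/2,an(A-B),np.linalg.norm(A-B))
# ring ellipse fit by white mask
for n,c,cx,cy in(('top',t,241,226),('side',s,285,307)):
    im=c['pixels'];w=(im.min(2)>(165 if n=='top' else 190)).astype(np.uint8)
    w=cv2.morphologyEx(w,cv2.MORPH_CLOSE,np.ones((3,3)))
    for k in cv2.findContours(w,0,1)[0]:
        if cv2.contourArea(k)>300:
            (x,y),ax,_=cv2.fitEllipse(k)
            if abs(x-cx)<12 and abs(y-cy)<12:
                pts=np.array([onz(c,*p[0],100)[:2] for p in k],np.float32);q=cv2.minEnclosingCircle(pts);e=cv2.fitEllipse(pts)
                print('ring',n,(x,y),ax,onz(c,x,y,100),q,e)
# housing screws/corners
A=P(t,395,265,(211,138),86);B=P(t,395,265,(262,322),86);print('bar left edge(top)',A,B,an(A-B),np.linalg.norm(A-B))
A=P(t,395,265,(275,150),86);B=P(t,395,265,(306,300),86);print('bar right edge?',A,B,an(A-B))
Q=[P(s,340,180,p,86) for p in((133,135),(296,115),(300,140),(145,158))];print('side bar',np.round(Q,1).tolist(),np.mean(Q,0),an(Q[0]-Q[1]),an(Q[3]-Q[2]),np.linalg.norm(Q[0]-Q[1]),np.linalg.norm(Q[2]-Q[3]))
# base of cartridge body outline on top: at top of body z=59/60 circle
im=t['pixels'];r=im[265:325,395:455]
E
```

```text
slots top [636.64267387 143.27155319] [576.54133326 143.21085254] [606.59200356 143.24120287] 0.1 60.10137126429608
slots side [635.61282276 143.26339744] [573.72842476 141.80966267] [604.67062376 142.53653006] 1.3 61.901470584769925
ring top (240.18405151367188, 225.36924743652344) (38.8340950012207, 39.37417984008789) [606.16220229 143.23807008 100.        ] ((606.1217041015625, 143.76132202148438), 42.088233947753906) ((606.2555541992188, 143.25921630859375), (81.18653869628906, 82.18838500976562), 94.3621597290039)
ring side (284.52838134765625, 306.2952880859375) (30.725732803344727, 42.73579788208008) [604.93810015 144.66151988 100.        ] ((604.892822265625, 143.57737731933594), 41.204078674316406) ((605.0602416992188, 143.58546447753906), (79.98436737060547, 80.87451171875), 106.25267791748047)
bar left edge(top) [ 495.75327176 -235.69385025] [ 448.3103581  -249.21829238] 15.9 49.332956447445184
bar right edge? [ 492.94972683 -252.35542299] [ 454.22084761 -260.60142043] 12.0
side bar [[494.0, -245.5], [446.1, -261.9], [444.4, -249.2], [489.7, -234.4]] [ 468.53028179 -247.7533999 ] 18.8 18.1 50.64591562764939 47.70370375005207
```

Collar axis is about (605.6, 143.4) and the ring measures 80–82 mm, as it should. The slot line is at about +0.7° world. The cartridge is at about (471, −248.5) with its bar at about 17°, length 48–50 mm. Both views agree within about 5 mm. Moving above the cartridge.

Emit:
jog_arm([
  [0.03, -0.05, 0.01, 0, 0, 0.02, 1],
  [0.06, -0.1, 0.01, 0, 0, 0.05, 1],
  [0.09, -0.15, 0.01, 0, 0, 0.08, 1],
  [0.12, -0.2, 0.01, 0, 0, 0.11, 1],
  [0.15, -0.25, 0.01, 0, 0, 0.14, 1],
  [0.18, -0.3, 0.01, 0, 0, 0.17, 1],
  [0.2, -0.35, 0.01, 0, 0, 0.2, 1],
  [0.22, -0.4, 0.01, 0, 0, 0.22, 1],
  [0.24, -0.45, 0.01, 0, 0, 0.24, 1],
  [0.26, -0.5, 0.01, 0, 0, 0.25, 1],
], grip_force=30)

```text
clock: 1.35
eef_pos: [384.5, 34.0, 215.5]
eef_rot: [-3.142, 0.0, -2.845]
wrist_force: [0.9, 1.6, 0.3]
finger_gap: 94.0
```

Emit:
jog_arm([
  [0.015, -0.05, 0, 0, 0, 0, 1],
  [0.03, -0.1, 0, 0, 0, 0, 1],
  [0.045, -0.15, 0, 0, 0, 0, 1],
  [0.06, -0.2, 0, 0, 0, 0, 1],
  [0.075, -0.25, 0, 0, 0, 0, 1],
  [0.0868, -0.2825, 0, 0, 0, 0, 1],
  [0.0868, -0.2825, -0.04, 0, 0, 0, 1],
  [0.0868, -0.2825, -0.08, 0, 0, 0, 1],
  [0.0868, -0.2825, -0.1, 0, 0, 0, 1],
  [0.0868, -0.2825, -0.1, 0, 0, 0, 1],
])

```text
clock: 2.6
eef_pos: [470.3, -246.3, 114.1]
eef_rot: [3.139, -0.002, -2.846]
wrist_force: [0.1, -0.4, 1.1]
finger_gap: 94.3
```

```bash
python3 - <<'E'
from h import *
s=snap('side','side1');t=snap('top','top1');st=manip.read_state();print(st['eef_pos'],st['eef_rot'],st['joints'])
x,y,w,h,k=300,130,130,100,6
a=cv2.resize(s['pixels'][y:y+h,x:x+w],None,fx=k,fy=k,interpolation=cv2.INTER_CUBIC);cv2.imwrite('pics/g1.png',a)
E
```

```text
[ 471.27816327 -246.85708401  116.17675747] [-3.14113083e+00  4.13783169e-04 -2.84573425e+00] [-5.51359914e-01  3.51669882e-01  1.67211851e+00  4.83359118e-06
  1.11718420e+00 -2.41801667e+00]
```

View pics/g1.png

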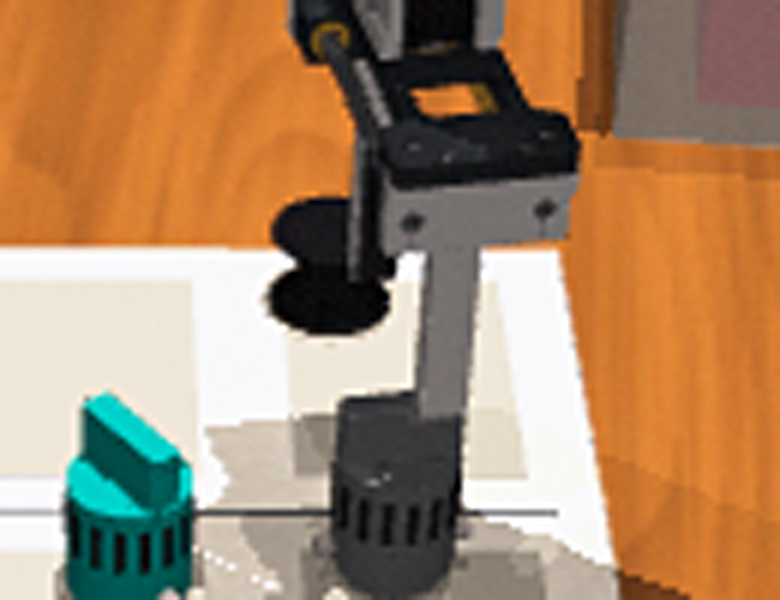

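```bash
python3 - <<'E'
from h import *
s=load('side1')
n=np.array([-.2924,.9563,0])
for k in(47,53,59): print(k,(proj(s,np.array([471.2,-247.5,115.5])+n*k)-[300,130])*6)
print(onz(s,300+440/6,130+416/6,115.5))
print((proj(s,[471.2,-247.5,86])-[300,130])*6)
E
```

```text
47 [[429.11616817 408.38123152]]
53 [[433.02891943 417.52475425]]
59 [[436.96762433 426.72892683]]
[ 453.1055241  -198.13401123  115.5       ]
[[394.65777997 399.95488867]]
```

Emit:
jog_arm([
  [0.001, -0.002, -0.015, 0, 0, 0, 1],
  [0.001, -0.002, -0.03, 0, 0, 0, 1],
  [0.001, -0.002, -0.042, 0, 0, 0, 1],
  [0.001, -0.002, -0.05, 0, 0, 0, 1],
  [0.001, -0.002, -0.052, 0, 0, 0, 0.7],
  [0.001, -0.002, -0.052, 0, 0, 0, 0.4],
  [0.001, -0.002, -0.052, 0, 0, 0, 0.2],
  [0.001, -0.002, -0.052, 0, 0, 0, 0.05],
  [0.001, -0.002, -0.052, 0, 0, 0, 0],
  [0.001, -0.002, -0.052, 0, 0, 0, 0],
], grip_force=40)

```text
clock: 3.95
eef_pos: [472.0, -248.7, 63.5]
eef_rot: [-3.142, 0.0, -2.846]
wrist_force: [-0.4, -1.0, -0.3]
finger_gap: 37.3
```

```bash
python3 - <<'E'
from h import *
s=snap('side','side2');st=manip.read_state();print(st)
x,y,w,h,k=300,130,130,100,6
a=cv2.resize(s['pixels'][y:y+h,x:x+w],None,fx=k,fy=k,interpolation=cv2.INTER_CUBIC);cv2.imwrite('pics/g2.png',a)
E
```

```text
{'clock': 4.0, 'joints': array([-5.53562246e-01,  4.26612775e-01,  1.70667428e+00, -2.09500852e-06,
        1.00820812e+00, -2.42023617e+00]), 'qd': array([-5.70788034e-05,  3.58968312e-04, -5.38934428e-05,  1.47158456e-03,
       -1.12582013e-03,  1.52579676e-04]), 'effort': array([ 1.45319893e-03, -5.47765768e+01, -2.97221196e+01, -5.62313630e-02,
        3.77897441e-02,  8.32055389e-05]), 'eef_pos': array([ 472.04388076, -248.70626633,   63.4970945 ]), 'eef_rot': array([-3.14151829e+00,  6.30435450e-05, -2.84571394e+00]), 'wrist_force': array([-0.05031466, -0.52857429, -0.43530329]), 'moment': array([ 0.0523606 , -0.03019414,  0.02188364]), 'finger_gap': 33.56204432444443}
```

View pics/g2.png

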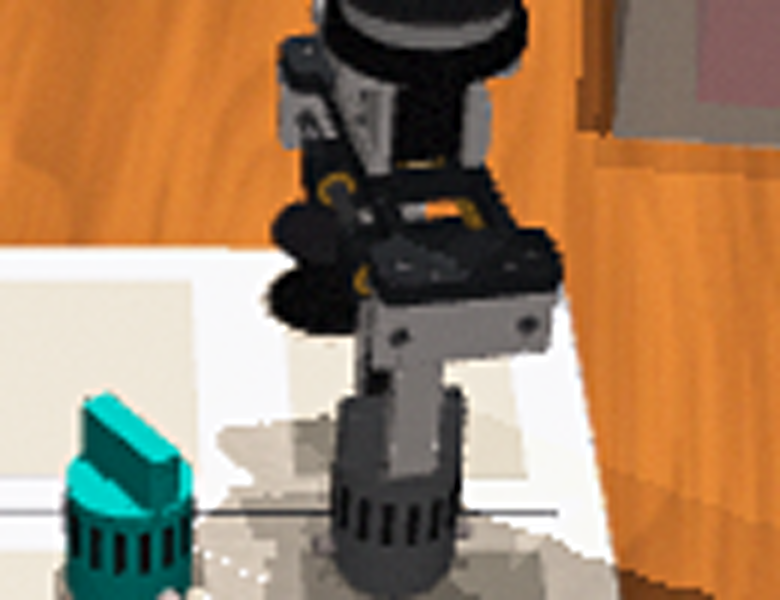

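Emit:
jog_arm([
  [0, 0, 0, 0, 0, 0, 0],
  [0, 0, 0, 0, 0, 0, 0],
  [0, 0, 0, 0, 0, 0, 0],
  [0, 0, 0, 0, 0, 0, 0],
  [0, 0, 0, 0, 0, 0, 0],
  [0, 0, 0, 0, 0, 0, 0],
  [0, 0, 0.01, 0, 0, 0, 0],
  [0, 0, 0.03, 0, 0, 0, 0],
  [0, 0, 0.06, 0, 0, 0, 0],
  [0, 0, 0.06, 0, 0, 0, 0],
], grip_force=40)

```text
clock: 5.25
eef_pos: [473.0, -249.3, 125.8]
eef_rot: [-3.138, 0.003, -2.846]
wrist_force: [0.0, 0.1, -1.4]
finger_gap: 13.6
```

```bash
python3 - <<'E'
from h import *
s=snap('side','side3');st=manip.read_state();print(st)
x,y,w,h,k=300,110,130,100,6
a=cv2.resize(s['pixels'][y:y+h,x:x+w],None,fx=k,fy=k,interpolation=cv2.INTER_CUBIC);cv2.imwrite('pics/g3.png',a)
E
```

```text
{'clock': 5.3, 'joints': array([-5.53618747e-01,  3.45170671e-01,  1.66069212e+00, -1.48438076e-05,
        1.13394499e+00, -2.42019309e+00]), 'qd': array([-0.00048088,  0.03010751,  0.02745577, -0.00134334, -0.0101466 ,
       -0.00068379]), 'effort': array([ 2.48400617e-02, -5.58925223e+01, -3.46702123e+01, -6.66658999e-02,
        2.81315111e-01, -1.19682423e-03]), 'eef_pos': array([ 472.27509859, -248.88825304,  124.04718078]), 'eef_rot': array([-3.14024353e+00,  1.16868720e-03, -2.84580758e+00]), 'wrist_force': array([-0.32687877,  0.28663034, -1.33787107]), 'moment': array([ 0.07744328, -0.00681281,  0.04423916]), 'finger_gap': 13.988805510427289}
```

View pics/g3.png

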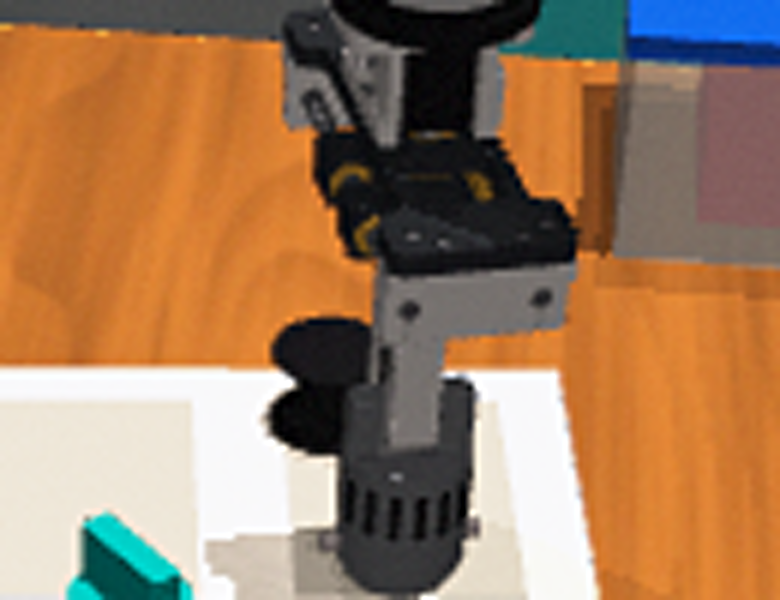

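Cartridge lifted: the gap is 14 mm, it hangs upright, and the pads are centred on the bar (crop (415,400) vs bar 345–473). Moving above the collar.

Emit:
jog_arm([
  [0, 0, 0.04, 0, 0, 0, 0],
  [0.01, 0.03, 0.08, 0, 0, -0.02, 0],
  [0.025, 0.08, 0.09, 0, 0, -0.04, 0],
  [0.045, 0.13, 0.09, 0, 0, -0.07, 0],
  [0.062, 0.18, 0.09, 0, 0, -0.1, 0],
  [0.08, 0.23, 0.09, 0, 0, -0.12, 0],
  [0.097, 0.28, 0.09, 0, 0, -0.136, 0],
  [0.114, 0.33, 0.09, 0, 0, -0.136, 0],
  [0.13, 0.375, 0.09, 0, 0, -0.136, 0],
  [0.1345, 0.392, 0.09, 0, 0, -0.136, 0],
])

```text
clock: 6.55
eef_pos: [606.4, 145.4, 211.5]
eef_rot: [-3.141, -0.002, -3.129]
wrist_force: [0.0, -0.8, -1.0]
finger_gap: 13.8
```

Emit:
jog_arm([
  [0, 0, 0, 0, 0, 0, 0],
  [0, 0, -0.01, 0, 0, 0, 0],
  [0, 0, -0.02, 0, 0, 0, 0],
  [0, 0, -0.03, 0, 0, 0, 0],
  [0, 0, -0.035, 0, 0, 0, 0],
  [0, 0, -0.035, 0, 0, 0, 0],
  [0, 0, -0.035, 0, 0, 0, 0],
  [0, 0, -0.035, 0, 0, 0, 0],
  [0, 0, -0.035, 0, 0, 0, 0],
  [0, 0, -0.035, 0, 0, 0, 0],
])

```text
clock: 7.8
eef_pos: [606.5, 143.3, 178.5]
eef_rot: [-3.142, 0.0, -3.131]
wrist_force: [0.8, -0.3, -1.7]
finger_gap: 13.6
```

```bash
python3 - <<'E'
from h import *
s=snap('side','side4');t=snap('top','top4');st=manip.read_state();print(st)
x,y,w,h,k=220,200,130,130,4.5
a=cv2.resize(s['pixels'][y:y+h,x:x+w],None,fx=k,fy=k,interpolation=cv2.INTER_CUBIC);cv2.imwrite('pics/g4.png',a)
E
```

```text
{'clock': 7.9, 'joints': array([ 1.73271839e-01,  4.84642946e-01,  1.32927827e+00,  8.45584725e-06,
        1.32762244e+00, -1.40852146e+00]), 'qd': array([ 2.35747637e-04,  2.36705901e-04, -1.45007613e-04, -1.49325819e-05,
       -6.00309808e-04,  2.84165747e-04]), 'effort': array([ 3.91038440e-03, -6.41750264e+01, -3.57721853e+01, -4.10211695e-03,
        8.01814953e-02, -2.31142822e-04]), 'eef_pos': array([606.51155816, 143.31451874, 178.48784245]), 'eef_rot': array([ 3.14157664e+00,  4.70272319e-05, -3.13059772e+00]), 'wrist_force': array([-0.76637581, -0.86159186, -0.85940861]), 'moment': array([ 0.07812839,  0.02681793, -0.0178229 ]), 'finger_gap': 13.781623855486082}
```

View pics/g4.png

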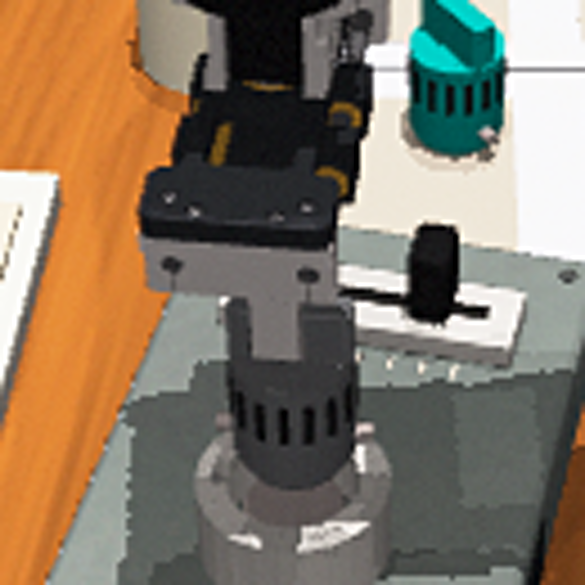

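Canister centre (293,…) and collar centre (293,…) line up in this crop, with the underside about 15 mm above the rim. Lowering gently.

Emit:
jog_arm([
  [0, 0, -0.006, 0, 0, 0, 0],
  [0, 0, -0.012, 0, 0, 0, 0],
  [0, 0, -0.017, 0, 0, 0, 0],
  [0, 0, -0.02, 0, 0, 0, 0],
  [0, 0, -0.022, 0, 0, 0, 0],
  [0, 0, -0.024, 0, 0, 0, 0],
  [0, 0, -0.026, 0, 0, 0, 0],
  [0, 0, -0.028, 0, 0, 0, 0],
  [0, 0, -0.029, 0, 0, 0, 0],
  [0, 0, -0.03, 0, 0, 0, 0],
])

```text
clock: 9.15
eef_pos: [606.5, 143.3, 148.4]
eef_rot: [3.142, 0.0, -3.131]
wrist_force: [-0.3, -0.2, -0.6]
finger_gap: 13.9
```

```bash
python3 - <<'E'
from h import *
s=snap('side','side5');st=manip.read_state();print({k:np.round(st[k],3) for k in('clock','eef_pos','eef_rot','wrist_force','moment','finger_gap')})
x,y,w,h,k=220,200,130,130,4.5
a=cv2.resize(s['pixels'][y:y+h,x:x+w],None,fx=k,fy=k,interpolation=cv2.INTER_CUBIC);cv2.imwrite('pics/g5.png',a)
E
```

```text
{'clock': np.float64(9.2), 'eef_pos': array([606.477, 143.277, 148.27 ]), 'eef_rot': array([-3.142, -0.   , -3.131]), 'wrist_force': array([ 0.619,  0.07 , -0.112]), 'moment': array([ 0.014, -0.008, -0.009]), 'finger_gap': np.float64(13.626)}
```

View pics/g5.png

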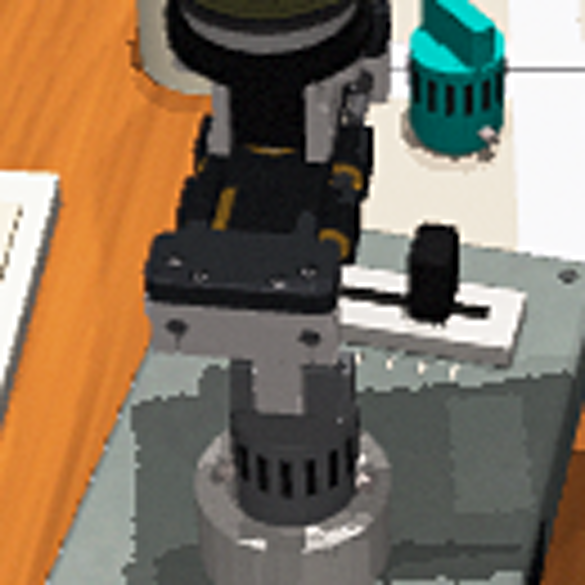

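At 15 mm below the rim with no contact force, so the pins are in the slots. Pushing against the spring.

Emit:
jog_arm([
  [0, 0, -0.002, 0, 0, 0, 0],
  [0, 0, -0.004, 0, 0, 0, 0],
  [0, 0, -0.006, 0, 0, 0, 0],
  [0, 0, -0.008, 0, 0, 0, 0],
  [0, 0, -0.01, 0, 0, 0, 0],
  [0, 0, -0.012, 0, 0, 0, 0],
  [0, 0, -0.014, 0, 0, 0, 0],
  [0, 0, -0.016, 0, 0, 0, 0],
  [0, 0, -0.0168, 0, 0, 0, 0],
  [0, 0, -0.0168, 0, 0, 0, 0],
], grip_force=55)

```text
clock: 10.45
eef_pos: [606.7, 143.3, 132.2]
eef_rot: [3.142, 0.001, -3.131]
wrist_force: [-2.0, -0.9, 7.6]
finger_gap: 13.8
```

```bash
python3 - <<'E'
from h import *
s=snap('side','side6');st=manip.read_state();print({k:np.round(st[k],3) for k in('clock','eef_pos','eef_rot','wrist_force','moment','finger_gap')})
E
```

```text
{'clock': np.float64(10.5), 'eef_pos': array([606.72 , 143.265, 132.202]), 'eef_rot': array([ 3.142e+00,  1.000e-03, -3.131e+00]), 'wrist_force': array([-0.66 , -0.862,  7.634]), 'moment': array([-0.148,  0.379, -0.065]), 'finger_gap': np.float64(13.367)}
```

Force is about 9 N against the spring at 31 mm depth. Turning clockwise.

Emit:
jog_arm([
  [0, 0, -0.001, 0, 0, 0, 0],
  [0, 0, -0.001, 0, 0, -0.04, 0],
  [0, 0, -0.001, 0, 0, -0.08, 0],
  [0, 0, -0.001, 0, 0, -0.13, 0],
  [0, 0, -0.001, 0, 0, -0.18, 0],
  [0, 0, -0.001, 0, 0, -0.23, 0],
  [0, 0, -0.001, 0, 0, -0.28, 0],
  [0, 0, -0.001, 0, 0, -0.33, 0],
  [0, 0, -0.001, 0, 0, -0.38, 0],
  [0, 0, -0.001, 0, 0, -0.4, 0],
])

```text
clock: 11.75
eef_pos: [606.8, 142.7, 131.3]
eef_rot: [3.141, 0.001, 2.312]
wrist_force: [-1.3, -4.5, 8.2]
finger_gap: 13.7
```

```bash
python3 - <<'E'
from h import *
s=snap('side','side7');st=manip.read_state();print({k:np.round(st[k],3) for k in('clock','eef_pos','eef_rot','wrist_force','moment','finger_gap')})
x,y,w,h,k=220,200,130,130,4.5
a=cv2.resize(s['pixels'][y:y+h,x:x+w],None,fx=k,fy=k,interpolation=cv2.INTER_CUBIC);cv2.imwrite('pics/g7.png',a)
E
```

```text
{'clock': np.float64(11.8), 'eef_pos': array([606.807, 142.679, 131.291]), 'eef_rot': array([3.142e+00, 1.000e-03, 2.311e+00]), 'wrist_force': array([-1.737, -5.234,  8.61 ]), 'moment': array([-1.04 ,  0.315,  0.118]), 'finger_gap': np.float64(13.411)}
```

View pics/g7.png

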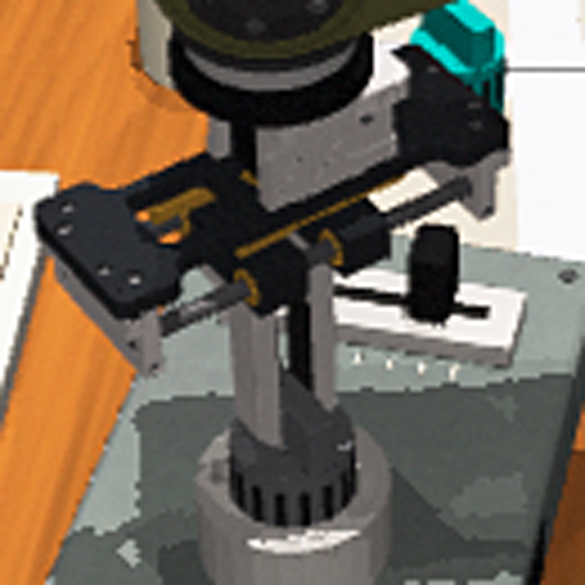

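Turned 48° with the cartridge following; moment about z is small. Continuing to the stop.

Emit:
jog_arm([
  [0, 0, 0, 0, 0, -0.05, 0],
  [0, 0, 0, 0, 0, -0.1, 0],
  [0, 0, 0, 0, 0, -0.15, 0],
  [0, 0, 0, 0, 0, -0.2, 0],
  [0, 0, 0, 0, 0, -0.25, 0],
  [0, 0, 0, 0, 0, -0.29, 0],
  [0, 0, 0, 0, 0, -0.32, 0],
  [0, 0, 0, 0, 0, -0.34, 0],
  [0, 0, 0, 0, 0, -0.35, 0],
  [0, 0, 0, 0, 0, -0.35, 0],
])

```text
clock: 13.05
eef_pos: [605.8, 142.1, 130.8]
eef_rot: [-3.139, 0.002, 1.581]
wrist_force: [-6.8, -8.3, 9.3]
finger_gap: 13.5
```

```bash
python3 - <<'E'
from h import *
st=manip.read_state();print({k:np.round(st[k],3) for k in('clock','eef_pos','eef_rot','wrist_force','moment','finger_gap','joints')})
E
```

```text
{'clock': np.float64(13.05), 'eef_pos': array([605.821, 142.117, 130.77 ]), 'eef_rot': array([-3.139e+00,  2.000e-03,  1.581e+00]), 'wrist_force': array([-6.771, -8.347,  9.264]), 'moment': array([-1.77 ,  1.677,  0.176]), 'finger_gap': np.float64(13.528), 'joints': array([ 0.172,  0.526,  1.382, -0.002,  1.236,  0.162])}
```

Emit:
jog_arm([
  [0, 0, 0, 0, 0, -0.006, 0],
  [0, 0, 0, 0, 0, -0.012, 0],
  [0, 0, 0, 0, 0, -0.018, 0],
  [0, 0, 0, 0, 0, -0.024, 0],
  [0, 0, 0, 0, 0, -0.03, 0],
  [0, 0, 0, 0, 0, -0.036, 0],
  [0, 0, 0, 0, 0, -0.04, 0],
  [0, 0, 0, 0, 0, -0.04, 0],
  [0, 0, 0, 0, 0, -0.04, 0],
  [0, 0, 0, 0, 0, -0.04, 0],
])

```text
clock: 14.3
eef_pos: [605.7, 142.1, 130.7]
eef_rot: [-3.139, 0.002, 1.498]
wrist_force: [-6.9, -7.3, 8.7]
finger_gap: 13.4
```

```bash
python3 - <<'E'
from h import *
s=snap('side','side8');t=snap('top','top8')
st=manip.read_state();print({k:np.round(st[k],3) for k in('clock','eef_pos','eef_rot','wrist_force','moment','finger_gap','joints')})
x,y,w,h,k=220,200,130,130,4.5
a=cv2.resize(s['pixels'][y:y+h,x:x+w],None,fx=k,fy=k,interpolation=cv2.INTER_CUBIC);cv2.imwrite('pics/g8.png',a)
E
```

```text
{'clock': np.float64(14.4), 'eef_pos': array([605.753, 142.15 , 130.73 ]), 'eef_rot': array([-3.139e+00,  2.000e-03,  1.498e+00]), 'wrist_force': array([-8.746, -8.095,  8.97 ]), 'moment': array([-1.791,  1.829,  0.253]), 'finger_gap': np.float64(13.56), 'joints': array([ 0.172,  0.526,  1.382, -0.002,  1.236,  0.246])}
```

View pics/g8.png

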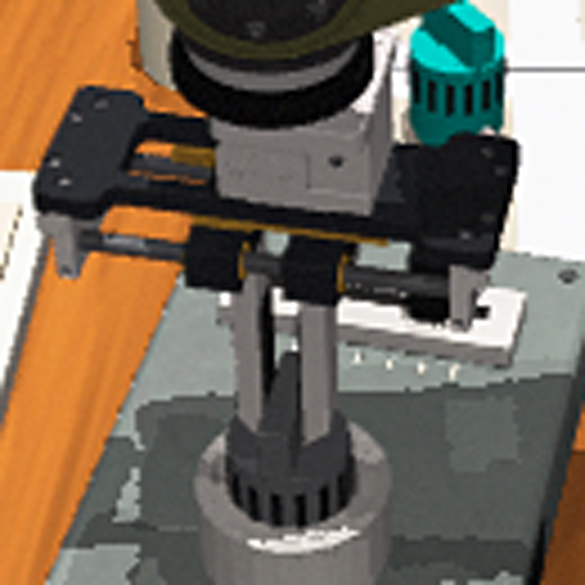

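Emit:
jog_arm([
  [-0.0006, -0.0006, 0, 0, 0, 0, 0],
  [-0.0012, -0.0012, 0, 0, 0, 0, 0],
  [-0.0012, -0.0012, 0, 0, 0, 0, 0],
  [-0.0012, -0.0012, 0, 0, 0, -0.006, 0],
  [-0.0012, -0.0012, 0, 0, 0, -0.012, 0],
  [-0.0012, -0.0012, 0, 0, 0, -0.018, 0],
  [-0.0012, -0.0012, 0, 0, 0, -0.024, 0],
  [-0.0012, -0.0012, 0, 0, 0, -0.03, 0],
  [-0.0012, -0.0012, 0, 0, 0, -0.03, 0],
  [-0.0012, -0.0012, 0, 0, 0, -0.03, 0],
])

```text
clock: 15.65
eef_pos: [605.3, 141.7, 131.0]
eef_rot: [3.141, 0.001, 1.436]
wrist_force: [-1.7, -2.7, 6.3]
finger_gap: 13.7
```

```bash
python3 - <<'E'
from h import *
s=snap('side','side9')
for i in range(1):
    st=manip.read_state();print({k:np.round(st[k],3) for k in('clock','eef_pos','eef_rot','wrist_force','moment','finger_gap','joints')})
a=np.hstack([cv2.resize(load(n)['pixels'][255:330,255:320],None,fx=6,fy=6,interpolation=cv2.INTER_CUBIC) for n in('side8','side9')]);cv2.imwrite('pics/g9.png',a)
E
```

```text
{'clock': np.float64(15.7), 'eef_pos': array([605.28 , 141.762, 130.958]), 'eef_rot': array([3.141e+00, 1.000e-03, 1.436e+00]), 'wrist_force': array([-1.933, -2.782,  6.408]), 'moment': array([-0.806,  0.536,  0.788]), 'finger_gap': np.float64(14.049), 'joints': array([ 1.720e-01,  5.230e-01,  1.386e+00, -1.000e-03,  1.233e+00,
        3.060e-01])}
```

View pics/g9.png

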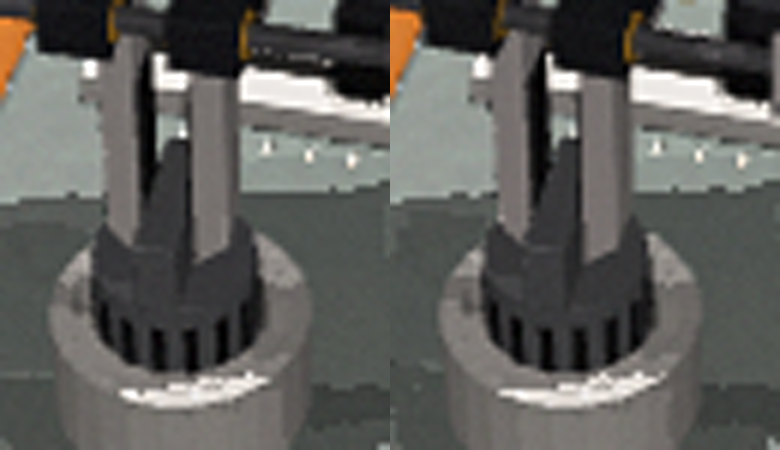

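Moment z jumped from 0.25 to 0.79 N m, so the stop seems reached. I'll nudge a little more to confirm, then let it rise under control.

Emit:
jog_arm([
  [0, 0, 0, 0, 0, -0.005, 0],
  [0, 0, 0, 0, 0, -0.01, 0],
  [0, 0, 0, 0, 0, -0.015, 0],
  [0, 0, 0, 0, 0, -0.015, 0],
  [0, 0, 0, 0, 0, -0.015, 0],
  [0, 0, 0, 0, 0, -0.015, 0],
  [0, 0, 0, 0, 0, -0.015, 0],
  [0, 0, 0, 0, 0, -0.015, 0],
  [0, 0, 0, 0, 0, -0.015, 0],
  [0, 0, 0, 0, 0, -0.015, 0],
])

```text
clock: 16.95
eef_pos: [605.2, 141.8, 131.0]
eef_rot: [3.141, 0.001, 1.405]
wrist_force: [-3.3, -2.3, 6.5]
finger_gap: 14.2
```

```bash
python3 - <<'E'
from h import *
st=manip.read_state();print({k:np.round(st[k],3) for k in('clock','eef_pos','eef_rot','wrist_force','moment','finger_gap')})
E
```

```text
{'clock': np.float64(16.95), 'eef_pos': array([605.239, 141.766, 130.969]), 'eef_rot': array([3.141e+00, 1.000e-03, 1.405e+00]), 'wrist_force': array([-3.311, -2.328,  6.487]), 'moment': array([-0.769,  0.535,  1.042]), 'finger_gap': np.float64(14.184)}
```

Stop confirmed: 1.04 N m and the jaws are being twisted apart slightly. Easing the torque partly and rising.

Emit:
jog_arm([
  [0, 0, 0, 0, 0, 0.01, 0],
  [0, 0, 0, 0, 0, 0.015, 0],
  [0, 0, 0.001, 0, 0, 0.02, 0],
  [0, 0, 0.002, 0, 0, 0.02, 0],
  [0, 0, 0.003, 0, 0, 0.02, 0],
  [0, 0, 0.004, 0, 0, 0.02, 0],
  [0, 0, 0.005, 0, 0, 0.02, 0],
  [0, 0, 0.006, 0, 0, 0.025, 0],
  [0, 0, 0.007, 0, 0, 0.03, 0],
  [0, 0, 0.0075, 0, 0, 0.03, 0],
])

```text
clock: 18.2
eef_pos: [605.3, 142.0, 138.4]
eef_rot: [-3.142, 0.0, 1.467]
wrist_force: [-0.5, -5.0, -8.3]
finger_gap: 14.1
```

```bash
python3 - <<'E'
from h import *
st=manip.read_state();print({k:np.round(st[k],3) for k in('clock','eef_pos','eef_rot','wrist_force','moment','finger_gap')})
E
```

```text
{'clock': np.float64(18.2), 'eef_pos': array([605.261, 142.029, 138.445]), 'eef_rot': array([-3.142,  0.   ,  1.467]), 'wrist_force': array([-0.453, -5.023, -8.34 ]), 'moment': array([-1.285, -0.107,  0.528]), 'finger_gap': np.float64(14.076)}
```

It catches at about 25 mm depth (pull −8 N), so it's held by the notches. Neutralising and releasing.

Emit:
jog_arm([
  [0, -0.0003, -0.0005, 0, 0, 0.01, 0],
  [0, -0.0005, -0.0007, 0, 0, 0.01, 0],
  [0, -0.0005, -0.0007, 0, 0, 0.01, 0.2],
  [0, -0.0005, -0.0007, 0, 0, 0.01, 0.3],
  [0, -0.0005, -0.0007, 0, 0, 0.01, 0.4],
  [0, -0.0005, -0.0007, 0, 0, 0.01, 0.5],
  [0, -0.0005, -0.0007, 0, 0, 0.01, 0.5],
  [0, -0.0005, 0.02, 0, 0, 0.01, 0.5],
  [0, -0.0005, 0.06, 0, 0, 0.01, 0.5],
  [0, -0.0005, 0.1, 0, 0, 0.01, 0.5],
])

```text
clock: 19.45
eef_pos: [605.2, 141.6, 239.3]
eef_rot: [-3.141, 0.0, 1.487]
wrist_force: [0.4, 0.2, 0.4]
finger_gap: 47.2
```

Emit:
jog_arm([
  [-0.04, 0, 0.03, 0, 0, 0, 0.4],
  [-0.09, -0.01, 0.03, 0, 0, 0, 0.3],
  [-0.14, -0.03, 0.03, 0, 0, 0, 0.2],
  [-0.18, -0.05, 0.03, 0, 0, 0, 0.1],
  [-0.2, -0.08, 0.03, 0, 0, 0, 0],
  [-0.2, -0.1, 0.03, 0, 0, 0, 0],
  [-0.2, -0.1, 0.03, 0, 0, 0, 0],
  [-0.2, -0.1, 0.03, 0, 0, 0, 0],
  [-0.2, -0.1, 0.03, 0, 0, 0, 0],
  [-0.2, -0.1, 0.03, 0, 0, 0, 0],
])

```text
clock: 20.7
eef_pos: [405.4, 42.0, 268.0]
eef_rot: [-3.141, 0.0, 1.488]
wrist_force: [0.0, -0.2, -0.4]
finger_gap: 0.7
```

```bash
python3 - <<'E'
from h import *
s=snap('side','side10');t=snap('top','top10')
st=manip.read_state();print({k:np.round(st[k],3) for k in('clock','eef_pos','eef_rot','wrist_force','moment','finger_gap','joints')})
a=cv2.resize(s['pixels'][230:340,230:360],(520,440),interpolation=cv2.INTER_CUBIC);b=cv2.resize(t['pixels'][180:290,200:265],(260,440),interpolation=cv2.INTER_CUBIC);cv2.imwrite('pics/g10.png',np.hstack([a,b]))
E
```

```text
{'clock': np.float64(20.8), 'eef_pos': array([405.336,  41.852, 268.07 ]), 'eef_rot': array([-3.141, -0.   ,  1.488]), 'wrist_force': array([-0.28 , -0.728,  0.033]), 'moment': array([-0.035,  0.069,  0.023]), 'finger_gap': np.float64(0.429), 'joints': array([ 0.013, -0.073,  1.79 ,  0.   ,  1.425,  0.096])}
```

View pics/g10.png

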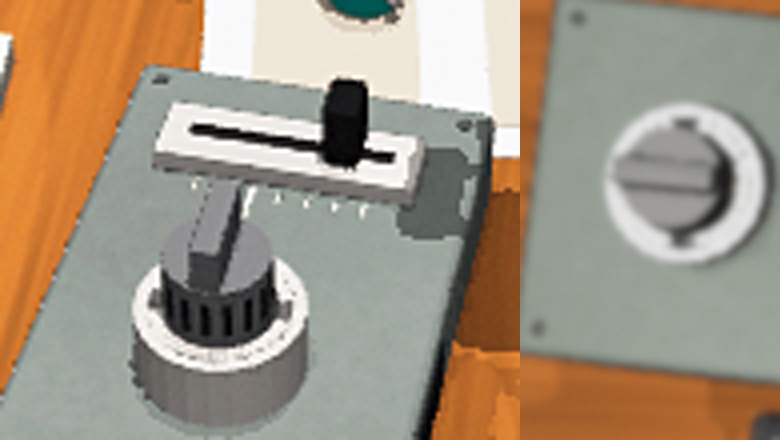

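View pics/top10.png

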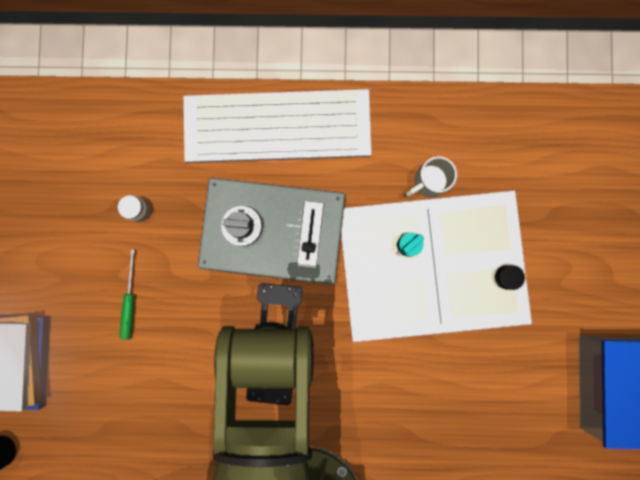

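```bash
python3 - <<'E'
from h import *
s=load('side10')['pixels'];t=load('top10')['pixels']
a=cv2.resize(s[268:332,258:312],None,fx=7,fy=7,interpolation=cv2.INTER_CUBIC);b=cv2.resize(t[200:252,214:268],(378,448),interpolation=cv2.INTER_CUBIC)
b=cv2.resize(t[194:258,214:268],None,fx=7,fy=7,interpolation=cv2.INTER_CUBIC)
cv2.imwrite('pics/g11.png',np.hstack([a,b]))
E
```

```text
(no output)
```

View pics/g11.png

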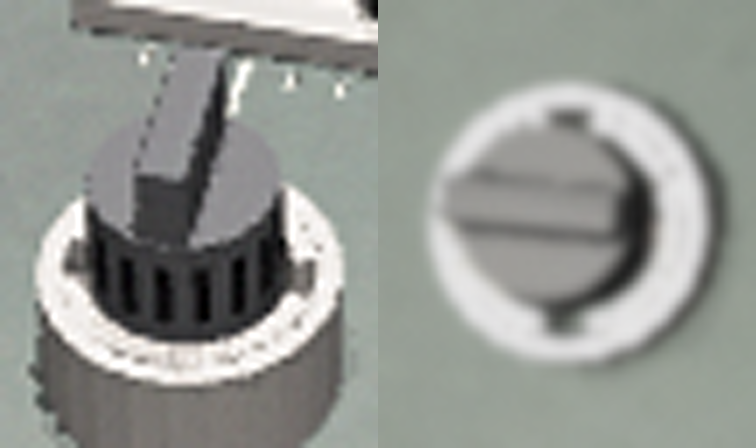

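```bash
python3 - <<'E'
from h import *
s=load('side10');t=load('top10')
def px(x0,y0,u): return (x0+(u[0]+.5)/7-.5,y0+(u[1]+.5)/7-.5)
def tri(a,b):
    o1,d1=ray(t,*a);o2,d2=ray(s,*b);d1/=np.linalg.norm(d1);d2/=np.linalg.norm(d2)
    A=np.array([d1,-d2]).T;k=np.linalg.lstsq(A,o2-o1,rcond=None)[0];p,q=o1+k[0]*d1,o2+k[1]*d2
    return (p+q)/2,np.linalg.norm(p-q)
E_=[]
for a,b in(((69,201),(160,177)),((240,208),(201,53))):
    p,e=tri(px(214,194,a),px(258,268,b));print(p.round(1),e.round(1));E_.append(p)
d=E_[1]-E_[0];print(np.linalg.norm(d),np.degrees(np.arctan2(d[1],d[0])))
for nm,c,x0,y0,A in(('side',s,258,268,[(133,176),(177,52),(187,178),(225,55)]),('top',t,214,194,[(70,180),(242,185),(72,222),(237,235)])):
    for z in(162,):
        Q=[onz(c,*px(x0,y0,p),z)[:2] for p in A]
        for i in(0,2):
            d=Q[i+1]-Q[i];print(nm,z,Q[i].round(1),Q[i+1].round(1),np.linalg.norm(d).round(1),np.degrees(np.arctan2(d[1],d[0])).round(1))
# slots again, in uncovered image
for nm,c,x0,y0,A in(('side',s,258,268,[(77,256),(300,275)]),('top',t,214,194,[(190,118),(184,320)])):
    Q=[onz(c,*px(x0,y0,p),100)[:2] for p in A];d=Q[0]-Q[1];print('slot',nm,np.degrees(np.arctan2(d[1],d[0])).round(1))
E
```

```text
[607.1 167.8 158.9] 0.2
[605.1 119.4 157.6] 2.2
48.41961483915097 -92.42004552931323
side 162 [613.3 171.3] [609.5 124.4] 47.1 -94.7
side 162 [599.5 170.3] [596.7 124. ] 46.4 -93.4
top 162 [612.9 167.1] [612.3 118.5] 48.6 -90.7
top 162 [601.  166.2] [598.2 119.6] 46.7 -93.5
slot side 0.4
slot top -0.1
```

The bar is now about 92° from the slot line, at the stop. The triangulated bar top reads 158 mm (162 if locked, 156.5 if not), which is too loose to decide. I'll feel the bar top with the shut fingers.

Emit:
jog_arm([
  [0.05, 0.025, 0, 0, 0, 0, 0],
  [0.1, 0.05, 0, 0, 0, 0, 0],
  [0.15, 0.075, 0, 0, 0, 0, 0],
  [0.19, 0.095, 0, 0, 0, 0, 0],
  [0.2, 0.101, -0.02, 0, 0, 0, 0],
  [0.2, 0.101, -0.05, 0, 0, 0, 0],
  [0.2, 0.101, -0.08, 0, 0, 0, 0],
  [0.2, 0.101, -0.095, 0, 0, 0, 0],
  [0.2, 0.101, -0.101, 0, 0, 0, 0],
  [0.2, 0.101, -0.103, 0, 0, 0, 0],
])

```text
clock: 22.05
eef_pos: [605.4, 142.5, 165.7]
eef_rot: [3.141, -0.0, 1.487]
wrist_force: [0.4, -0.1, 0.9]
finger_gap: 0.4
```

Emit:
jog_arm([
  [0, 0, 0, 0, 0, 0, 0],
  [0, 0, -0.0005, 0, 0, 0, 0],
  [0, 0, -0.001, 0, 0, 0, 0],
  [0, 0, -0.0015, 0, 0, 0, 0],
  [0, 0, -0.002, 0, 0, 0, 0],
  [0, 0, -0.0025, 0, 0, 0, 0],
  [0, 0, -0.003, 0, 0, 0, 0],
  [0, 0, -0.0035, 0, 0, 0, 0],
  [0, 0, -0.004, 0, 0, 0, 0],
  [0, 0, -0.004, 0, 0, 0, 0],
])

```text
clock: 23.3
eef_pos: [605.4, 142.6, 161.4]
eef_rot: [3.141, -0.0, 1.488]
wrist_force: [-0.7, -1.1, 4.4]
finger_gap: 0.6
```

Contact with 4.4 N at z ≈ 161.5, so the bar top sits at 162 and the cartridge is locked at 24 mm. Backing away while I measure the slider and mark.

Emit:
jog_arm([
  [0, 0, 0.03, 0, 0, 0, 0],
  [0, 0, 0.06, 0, 0, 0, 0],
  [-0.03, -0.03, 0.07, 0, 0, 0, 0],
  [-0.08, -0.06, 0.07, 0, 0, 0, 0],
  [-0.12, -0.1, 0.06, 0, 0, 0, 0],
  [-0.15, -0.13, 0.05, 0, 0, 0, 0],
  [-0.16, -0.13, 0.05, 0, 0, 0, 0],
  [-0.16, -0.13, 0.05, 0, 0, 0, 0],
  [-0.16, -0.13, 0.05, 0, 0, 0, 0],
  [-0.16, -0.13, 0.05, 0, 0, 0, 0],
])

```text
clock: 24.55
eef_pos: [445.8, 13.1, 211.0]
eef_rot: [-3.141, -0.0, 1.488]
wrist_force: [0.2, -0.0, 1.0]
finger_gap: 0.7
```

```bash
python3 - <<'E'
from h import *
s=load('side0')['pixels'];t=load('top0')['pixels']
cv2.imwrite('pics/f_s.png',cv2.resize(s[240:292,260:350],None,fx=8,fy=8,interpolation=cv2.INTER_CUBIC))
cv2.imwrite('pics/f_t.png',cv2.resize(t[195:272,275:330],None,fx=7.5,fy=7.5,interpolation=cv2.INTER_CUBIC))
E
```

```text
(no output)
```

View pics/f_s.png

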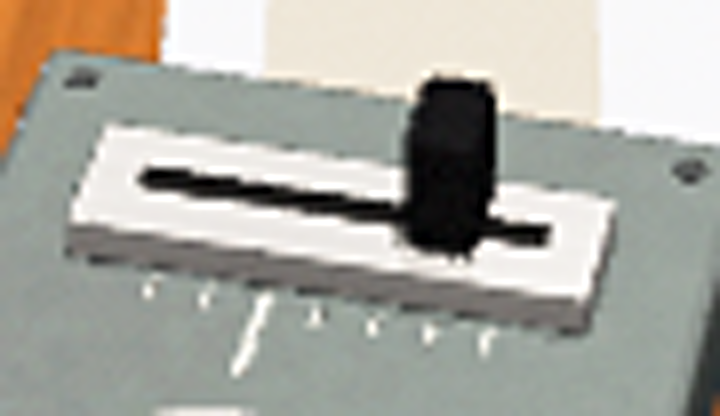

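View pics/f_t.png

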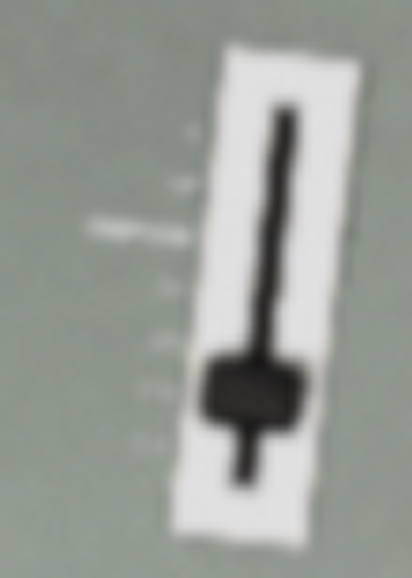

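```bash
python3 - <<'E'
from h import *
s=load('side0');t=load('top0')
def T(u,z): return onz(t,275+(u[0]+.5)/7.5-.5,195+(u[1]+.5)/7.5-.5,z)[:2]
def S(u,z): return onz(s,260+(u[0]+.5)/8-.5,240+(u[1]+.5)/8-.5,z)[:2]
c=[T(p,74) for p in((226,45),(362,62),(308,548),(172,533))];c=np.array(c)
ax=(c[0]+c[1]-c[2]-c[3])/2;print('track top',c.mean(0),np.linalg.norm(ax),np.linalg.norm(c[0]-c[1]),np.degrees(np.arctan2(ax[1],ax[0])))
d=np.array([(107,123),(613,203),(583,303),(72,222)]);cs=np.array([S(p,74) for p in d])
a2=(cs[0]+cs[3]-cs[1]-cs[2])/2;print('track side',cs.mean(0),np.linalg.norm(a2),np.linalg.norm(cs[0]-cs[3]),np.degrees(np.arctan2(a2[1],a2[0])))
for nm,f,A in(('top',T,[(90,226),(188,238)]),('side',S,[(237,372),(268,295)])):
    Q=[f(p,60) for p in A];e=Q[1]-Q[0];print('long',nm,np.round(Q,1).tolist(),np.degrees(np.arctan2(e[1],e[0])).round(1),np.linalg.norm(e).round(1))
tk=[S(p,60) for p in((150,287),(207,295),(316,317),(373,325),(430,334),(487,342))];print('ticks side',np.round(tk,1).tolist())
tk=[T(p,60) for p in((193,132),(182,184),(168,288),(162,341),(155,390),(150,443))];print('ticks top',np.round(tk,1).tolist())
print('grip top',T((254,391),114.5), 'front/back edges z114', T((252,357),114.5),T((255,430),114.5))
print('grip side top corners',[S(p,114.5).round(1).tolist() for p in((425,78),(494,80),(497,150),(412,145))])
E
```

```text
track top [592.25447997  -2.42601298] 139.13617376870195 39.00651724162306 -5.230575153912791
track side [590.75155685   0.92598797] 137.62036881267875 39.8427649958688 -6.0159623385424466
long top [[612.4, 49.1], [609.4, 20.9]] -96.0 28.4
long side [[611.5, 49.6], [607.7, 20.2]] -97.2 29.6
ticks side [[638.9, 21.0], [623.6, 22.2], [594.1, 26.9], [579.0, 28.0], [563.8, 29.5], [548.8, 30.6]]
ticks top [[640.0, 20.1], [625.0, 22.9], [595.0, 26.3], [579.7, 27.8], [565.6, 29.5], [550.4, 30.6]]
grip top [ 5.63694511e+02 -1.87128823e-01] front/back edges z114 [5.72980201e+02 5.37635630e-01] [553.04899949  -0.66421805]
grip side top corners [[569.9, -8.8], [552.2, -10.2], [548.4, 16.7], [570.1, 17.4]]
```

Ticks are spaced 15 mm in both views. The long mark projected onto the track is at x≈607, y≈−4, and the track centre +15 mm agrees. The grip is now at about (563, 0.5), and the track runs at −6°. Grasping the slider with the jaws along the track.

Emit:
jog_arm([
  [0.03, -0.003, 0, 0, 0, -0.011, 0.6],
  [0.07, -0.007, 0, 0, 0, -0.011, 0.6],
  [0.1, -0.01, 0, 0, 0, -0.011, 0.6],
  [0.117, -0.0125, -0.02, 0, 0, -0.011, 0.6],
  [0.117, -0.0125, -0.05, 0, 0, -0.011, 0.6],
  [0.117, -0.0125, -0.06, 0, 0, -0.011, 0.6],
  [0.117, -0.0125, -0.06, 0, 0, -0.011, 0.6],
  [0.117, -0.0125, -0.06, 0, 0, -0.011, 0.6],
  [0.117, -0.0125, -0.06, 0, 0, -0.011, 0.6],
  [0.117, -0.0125, -0.06, 0, 0, -0.011, 0.6],
], grip_force=10)

```text
clock: 25.8
eef_pos: [562.5, 0.1, 151.7]
eef_rot: [3.141, -0.0, 1.464]
wrist_force: [-0.5, 0.8, -0.0]
finger_gap: 56.0
```

```bash
python3 - <<'E'
from h import *
s=snap('side','side12')
st=manip.read_state();print({k:np.round(st[k],3) for k in('clock','eef_pos','eef_rot','wrist_force','finger_gap','joints')})
cv2.imwrite('pics/g12.png',cv2.resize(s['pixels'][190:330,230:370],None,fx=4.2,fy=4.2,interpolation=cv2.INTER_CUBIC))
E
```

```text
{'clock': np.float64(25.85), 'eef_pos': array([5.62406e+02, 7.90000e-02, 1.51548e+02]), 'eef_rot': array([ 3.141, -0.   ,  1.464]), 'wrist_force': array([-0.659, -0.269, -0.461]), 'finger_gap': np.float64(56.771), 'joints': array([-0.065,  0.375,  1.55 ,  0.   ,  1.216,  0.041])}
```

View pics/g12.png

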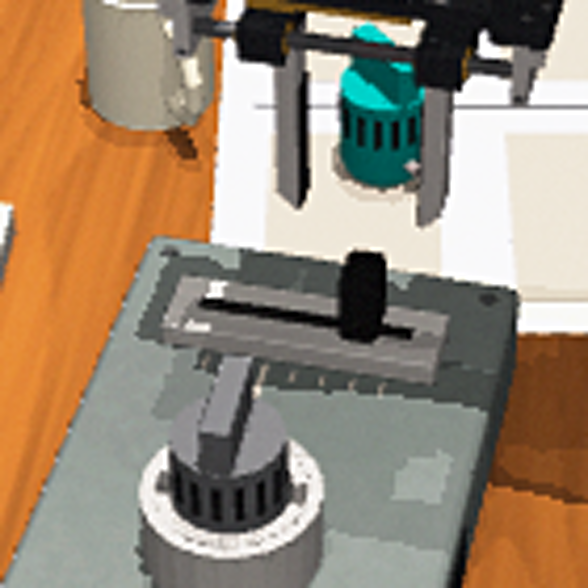

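The fingers (292 and 430) straddle the grip (363). Descending and closing.

Emit:
jog_arm([
  [0, 0, -0.02, 0, 0, 0, 0.6],
  [0, 0, -0.04, 0, 0, 0, 0.6],
  [0, 0, -0.055, 0, 0, 0, 0.6],
  [0, 0, -0.065, 0, 0, 0, 0.6],
  [0, 0, -0.065, 0, 0, 0, 0.4],
  [0, 0, -0.065, 0, 0, 0, 0.2],
  [0, 0, -0.065, 0, 0, 0, 0.1],
  [0, 0, -0.065, 0, 0, 0, 0.1],
  [0, 0, -0.065, 0, 0, 0, 0.1],
  [0, 0, -0.065, 0, 0, 0, 0.1],
], grip_force=8)

```text
clock: 27.1
eef_pos: [562.4, 0.1, 86.5]
eef_rot: [3.141, 0.0, 1.465]
wrist_force: [-0.9, 0.2, 4.5]
finger_gap: 19.8
```

Emit:
jog_arm([
  [0, 0, 0, 0, 0, 0, 0.1],
  [0, 0, 0, 0, 0, 0, 0.1],
  [0, 0, 0, 0, 0, 0, 0.1],
  [0, 0, 0, 0, 0, 0, 0.1],
  [0, 0, 0, 0, 0, 0, 0.1],
  [0, 0, 0, 0, 0, 0, 0.1],
  [0, 0, 0, 0, 0, 0, 0.1],
  [0, 0, 0, 0, 0, 0, 0.1],
  [0, 0, 0, 0, 0, 0, 0.1],
  [0, 0, 0, 0, 0, 0, 0.1],
])

```text
clock: 28.35
eef_pos: [562.5, 0.1, 86.5]
eef_rot: [3.141, -0.0, 1.465]
wrist_force: [-1.7, 0.3, 5.2]
finger_gap: 20.2
```

Emit:
jog_arm([
  [0.005, -0.0005, 0, 0, 0, 0, 0.1],
  [0.01, -0.001, 0, 0, 0, 0, 0.1],
  [0.015, -0.0016, 0, 0, 0, 0, 0.1],
  [0.02, -0.0021, 0, 0, 0, 0, 0.1],
  [0.025, -0.0026, 0, 0, 0, 0, 0.1],
  [0.03, -0.0031, 0, 0, 0, 0, 0.1],
  [0.035, -0.0037, 0, 0, 0, 0, 0.1],
  [0.04, -0.0042, 0, 0, 0, 0, 0.1],
  [0.0443, -0.0046, 0, 0, 0, 0, 0.1],
  [0.0443, -0.0046, 0, 0, 0, 0, 0.1],
], grip_force=12)

```text
clock: 29.6
eef_pos: [607.3, -4.3, 86.5]
eef_rot: [3.14, -0.0, 1.465]
wrist_force: [1.9, 2.1, 5.0]
finger_gap: 19.8
```

Emit:
jog_arm([
  [0, 0, 0, 0, 0, 0, 0.1],
  [0, 0, 0, 0, 0, 0, 0.1],
  [0, 0, 0, 0, 0, 0, 0.3],
  [0, 0, 0, 0, 0, 0, 0.4],
  [0, 0, 0, 0, 0, 0, 0.5],
  [0, 0, 0, 0, 0, 0, 0.5],
  [0, 0, 0.03, 0, 0, 0, 0.5],
  [0, 0, 0.06, 0, 0, 0, 0.5],
  [0, 0, 0.1, 0, 0, 0, 0.5],
  [0, 0, 0.13, 0, 0, 0, 0.5],
])

```text
clock: 30.85
eef_pos: [606.7, -4.6, 217.9]
eef_rot: [3.14, -0.0, 1.464]
wrist_force: [0.3, -0.1, -0.8]
finger_gap: 47.0
```

Emit:
jog_arm([
  [-0.05, 0, 0, 0, 0, 0, 0.5],
  [-0.1, 0, 0, 0, 0, 0, 0.5],
  [-0.15, 0, 0, 0, 0, 0, 0.5],
  [-0.19, 0, 0, 0, 0, 0, 0.5],
  [-0.22, 0, 0, 0, 0, 0, 0.5],
  [-0.22, 0, 0, 0, 0, 0, 0.5],
  [-0.22, 0, 0, 0, 0, 0, 0.5],
  [-0.22, 0, 0, 0, 0, 0, 0.5],
  [-0.22, 0, 0, 0, 0, 0, 0.5],
  [-0.22, 0, 0, 0, 0, 0, 0.5],
])

```text
clock: 32.1
eef_pos: [386.8, -4.5, 216.0]
eef_rot: [-3.141, -0.0, 1.464]
wrist_force: [0.5, -0.4, -0.5]
finger_gap: 47.2
```

```bash
python3 - <<'E'
from h import *
s=snap('side','side13');t=snap('top','top13')
st=manip.read_state();print({k:np.round(st[k],3) for k in('clock','eef_pos','wrist_force','finger_gap')})
cv2.imwrite('pics/f_s2.png',cv2.resize(s['pixels'][240:292,260:350],None,fx=8,fy=8,interpolation=cv2.INTER_CUBIC))
cv2.imwrite('pics/f_t2.png',cv2.resize(t['pixels'][195:272,275:330],None,fx=7.5,fy=7.5,interpolation=cv2.INTER_CUBIC))
E
```

```text
{'clock': np.float64(32.2), 'eef_pos': array([386.679,  -4.516, 216.062]), 'wrist_force': array([ 0.404, -0.083, -0.716]), 'finger_gap': np.float64(47.008)}
```

View pics/f_s2.png

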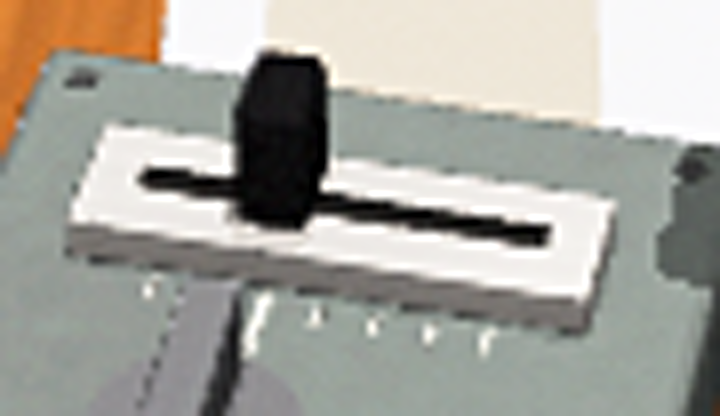

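View pics/f_t2.png

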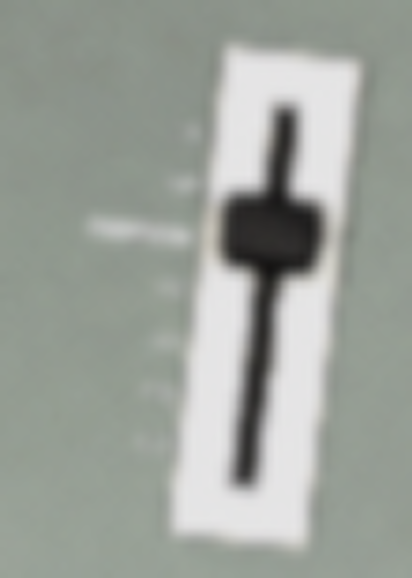

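View pics/side13.png

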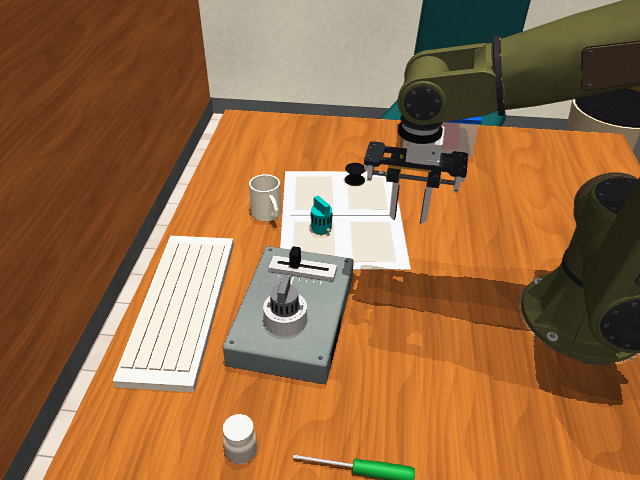

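```bash
python3 - <<'E'
from h import *
s=load('side13');t=load('top13')
a=np.radians(-6.0);X=np.array([np.cos(a),np.sin(a)])
def T(u,z): return onz(t,275+(u[0]+.5)/7.5-.5,195+(u[1]+.5)/7.5-.5,z)[:2]@X
def S(u,z): return onz(s,260+(u[0]+.5)/8-.5,240+(u[1]+.5)/8-.5,z)[:2]@X
# centroid of dark grip in top
im=t['pixels'];g=im.max(2);m=(g<75).astype(np.uint8);m[:, :300]=0;m[:,322:]=0;m[:216]=0;m[238:]=0
m=cv2.morphologyEx(m,cv2.MORPH_OPEN,np.ones((5,5)));k=max(cv2.findContours(m,0,2)[0],key=cv2.contourArea);r=cv2.minAreaRect(k);print(r)
u=((r[0][0]-275+.5)*7.5-.5,(r[0][1]-195+.5)*7.5-.5);print('grip top',T(u,114.5),T((272,234),114.5),'edges',T((272,195),114.5),T((272,272),114.5))
print('mark top',T((90,226),60),T((188,238),60),'track mid+15',(T((294,53),74)+T((240,540),74))/2+15,'slot mid+15',(T((286,105),74)+T((244,487),74))/2+15)
print('grip side base',(S((232,213),74)+S((310,228),74))/2,'base corners',S((232,213),74),S((310,228),74),'top',[S(p,114.5) for p in((262,52),(326,62),(315,128),(240,120))])
print('mark side',S((237,372),60),S((268,295),60),'slot mid+15',(S((140,178),74)+S((549,236),74))/2+15,'track mid+15',np.mean([S(p,74) for p in((107,123),(613,203),(583,303),(72,222))])+15)
E
```

```text
((310.5, 226.0), (8.0, 11.0), 90.0)
grip top 603.350045451667 603.9104299556418 edges 614.5451651818374 593.5607122520701
mark top 603.9157320177853 603.9202045158055 track mid+15 604.4045905624598 slot mid+15 604.377948774282
grip side base 604.6786083153421 base corners 615.3640741879392 593.993142442745 top [np.float64(611.332848102431), np.float64(594.1722667650453), np.float64(590.7280854392683), np.float64(610.1517962113796)]
mark side 602.939822657529 602.3037196359084 slot mid+15 602.4812958843586 track mid+15 602.4185659088407
```

Top view: the grip centre is at 603.9 mm along the track against 603.9–604.4 for the mark. In the side view, the grip base reads about 2 mm past the mark and its top about 1 mm short, so it averages on the mark. The cartridge is seated with its bar across the slots, and the mug, spool, jar, screwdriver and turquoise part are unmoved. Handing in.

```bash
python3 -c "
from cell import manip
print(manip.sign_off())"
```

```text
the job is handed in; nothing more can be done
None
```

The cartridge is locked in the collar and the fan slider is on the long mark. I handed the job in at about 32 s on the robot's clock, with the gripper touching nothing.

**Cartridge:** I gripped the grey cartridge by its bar and lowered it. The pins went straight into the slots with no contact force. I pushed to about 32 mm against 9–10 N and turned clockwise. The torque reading rose to 1.0 N m at the stop. On the way up it caught in the notches at about 25 mm.

**Lock check:** the camera estimate of the bar top (158 mm) fell between the locked height (162 mm) and the unlocked height (156.5 mm). I felt the bar top with the shut fingers and met it at about 161.5 mm, so it is locked. By camera the bar stands about 92° from the slot line.

**Slider:** only after that did I grip the slider and move it about 44.5 mm. In the top view its centre is within 0.5 mm of the mark. The side view was less consistent: the base reads about 2 mm past the mark and the top about 1 mm short, which I put down to calibration and pixel picking.

By eye in the last side picture, the mug, spool, jar, screwdriver and turquoise look-alike had not moved.

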